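# Centre the wobbly salt pot on its pedestal stand

### The job

The bell-shaped beech salt pot stands off to one side on the small white pedestal stand, so its glass dome will not go over it. Push the pot with light taps of the fingers until it stands upright in the middle of the stand's top, no more than 7 mm off centre, without ever lifting it, taking it between the fingers or letting it topple. Leave the stand where it is and leave everything else on the worktop alone (the dome is fitted later by someone else).

Things in the scene. Friction and masses are not known exactly. Their poses are not given: they have to be found in the camera images.
- pot: Round bell-shaped beech salt pot with steel knob, 62 mm tall, 90 to 180 g. Origin: centre of its flat underside, z up. Foot 30 mm across; belly 52 mm across, widest 12 to 16 mm above the underside; 18 mm neck; knob 28 mm across, 50 to 62 mm up. Slides when pushed at the belly, tips when pushed at the knob. An upright finger reaching lower than 12 mm above the stand's top meets the belly.
- stand_top (a point): Centre of the flat, rimless top of the white ceramic pedestal stand. The stand is round, 75 mm tall; its top is a disc 96 mm across and 11 mm thick on a slim stem with an 84 mm foot; 0.8 kg, not fixed to the worktop. The pot starts with its centre 20 to 30 mm from this point, in any direction.
- jar: Closed preserve jar, 68 mm across, 95 mm tall; origin at the centre of its underside. Bystander near the stand.
- funnel: Grey funnel standing mouth down, 96 mm across, 105 mm tall; origin at the centre of its underside. Bystander near the stand.
- dome: Glass dome with a ball knob, 78 mm across, 112 mm tall overall; origin at the centre of its underside. Bystander beyond the stand.
- lunchbox: Red plastic lunchbox with two snap latches, 146 x 206 x 66 mm high; origin at the centre of its underside. Bystander at the far side.
- tins: Two stacked round aluminium cake tins, 198 mm across, 101 mm tall together; origin at the centre of the underside. Bystander at the far side.
- spurtle: Beech spurtle (stirring stick) lying on the worktop, 267 mm long, 17 mm thick; origin near its middle at the worktop, its length along its own x. Bystander.
Not all that is in view belongs to the job. Of the things shaped like the pot, the beech one is meant.

How it is judged (in metres and radians):
At the end, for the whole second after the job is handed in: The pot stands upright (within 3 degrees) and still on the stand's top, its centre within 7 mm of the top's centre; the stand is upright and within 12 mm of where it was (horizontal distance between pot and stand_top below 0.007 m and z of pot in the frame of stand_top between -0.003 and 0.003 m and angle between each of pot, stand_top's own z axis and vertical below 0.05 rad and linear speed of pot below 0.01 m/s and distance of stand_top from where it was at the start of the episode below 0.012 m); the robot touches nothing.
It fails at once if the pot is lifted off the stand, falls from it or topples (tilts more than 25 degrees) (z of pot in the frame of stand_top above 0.012 m or z of pot in the frame of stand_top below -0.012 m or angle between pot's own z axis and vertical above 0.44 rad).
It fails at once if the pot is taken between the fingers (grasp point inside the pot) (horizontal distance between the grasp point and pot below 0.014 m and z of the grasp point in the frame of stand_top below 0.06 m).
It fails at once if the pot is hit hard (more than 6 N from the fingers) (contact force between the fingers and pot above 6 N).
It fails at once if the stand is shifted more than 12 mm (distance of stand_top from where it was at the start of the episode above 0.012 m).
It fails at once if another thing on the worktop is moved more than 15 mm (distance of any of jar, funnel, dome, lunchbox, tins, spurtle from where it was at the start of the episode above 0.015 m).
It also fails if it takes over 45 s, if anything falls off the work surface, if the arm or the gripper's body presses on something with over 40 N, if the wrist force passes 120 N, or if a joint passes its speed limit or range.

### The arm

A 6-joint arm with a two-finger parallel gripper is mounted at the origin on the work surface. World frame = base frame: x ahead of the robot, y to its left, z up, the work surface at z = 0. Lengths are in m, angles in degrees, forces in N, time in s.
With the tool pointing down it reaches from about 0.425 to 0.95 m from the base axis. Payload 14.7 kg.
Tool frame: the origin (TCP) lies at the very end of the fingers, on their centre line; the grasp point (between the pads) lies 19 mm behind it; x points along the fingers, y is the direction in which the jaws open and shut, and the axes are right-handed (so a half turn about x gives the same grasp; the last joint's range is limited). The gripper opens to 85 mm and grips with 20 to 120 N. Pads are 22 mm wide; open, the fingers measure 114 mm over their backs; the gripper's body (76 mm by 85 mm) begins 54 mm behind the grasp point. The pads swing forward as they close: fully open they stand 13 mm farther back than shut.
Start: joints at [66.085, 27.513, 91.461, -0, 61.026, -2.67], TCP at [0.236, 0.606, 0.231] pointing down, gripper open.
Joint ranges: [-157.49, 157.49], [-46.99, 117.5], [13.45, 153.17], [-89.5, 269.5], [5.16, 153.95], [-167.48, 167.48]. Speed limits (degrees/s): [108.29, 108.29, 136.94, 172.46, 172.46, 172.46].

### API

Orientations are given as [roll, pitch, yaw] about the fixed x, y, z axes, in that order (R = Rz(yaw) Ry(pitch) Rx(roll)).
In Python, from plant import * gives the robot as it stands. The module is installed in compiled form; this text tells all that it offers.
- The arm moves only by the tool arm_command, never from a script. Its argument "commands" is text: rows parted by semicolons, each of 7 numbers parted by spaces: the opening, from 0 (shut) to 1 (fully open), then the shift along the tool's x, y, z in cm, then the turn, a rotation vector about the tool's x, y, z in degrees. In form: grip tx ty tz wx wy wz; .... A call has exactly 5 rows; each row is the pose to reach, as a shift and turn from the pose commanded when the call began, along the tool's axes at that moment; what a row does not reach only later rows make up. A row lasts 1/10 s, in which the tool goes at most 50 mm and 8.59 degrees, less where a joint would pass 70% of its speed; a pose out of reach is approached as far as the arm can. A call with a gripper value outside its range is refused whole. The fingers move at their own pace and stop on an object; "newtons" is the grip in N (left out, the last holds). Time passes only in rows, so rows that repeat a pose let the fingers close, or fill a call up. It gives the time, the measured TCP pose, the force and the opening at its end, in the units of the state.
- state(): the state, without advancing time (a new reading comes with each control period).
- read_camera(name): name is "side" or "top"; returns the picture (400x640x3 uint8, red, green, blue); there is no depth.
- camera_info(name): a dict with "fx", "fy", "cx", "cy" (pixels), "R" (3x3) and "t" (3): a world point X has camera coordinates R X + t. Camera axes: x right, y down, z forward; pixel columns grow to the right and rows downward; lengths in m; the calibration is good to about 2 mm. A picture is of the moment at which its call begins. camera_info takes no time and is no camera call.
- finish_job(): hands the job in, once; it reports no verdict.
The state is a dict: "time_s": time; "q": joint angles; "qd": joint speeds; "effort": joint torques, N m; "tcp_pos": TCP position; "eef_rot": TCP orientation; "force": force on the tool from outside, world axes, zero at the start; "moment": the same for the moment, N m; "width": finger opening in m.
Only numpy, scipy, OpenCV 4.12 (cv2) and the standard library are available. Lean on these libraries where they do the work, as an engineer would, in place of code of your own. Each camera call takes 0.05 s, during which the arm holds its last target.

## Working session

There is one attempt and no reset: what is moved stays moved. The work goes in short steps, Python scripts to look and compute and a tool call to move; the robot and the scene stay as the last step left them, time stands still between calls to the robot, and variables do not carry over. Pictures are saved under pics/ and viewed, and the job is handed in when it is done.

Besides the shell and the picture viewer there is one more tool, called after "Call:" as name(argument=value, ...) on one line, values as JSON. arm_command: Moves the arm, as the interface text tells. Its arguments: {"type":"object","properties":{"commands":{"type":"string"},"newtons":{"type":"number"}},"required":["commands"]}

```bash
mkdir -p pics
python3 - <<'E'
from plant import *
import cv2
for n in("side","top"):
    im=read_camera(n); cv2.imwrite(f"pics/{n}0.png",im[:,:,::-1]); c=camera_info(n); print(n,c)
s=state(); print(s)
E
```

```text
side {'fx': 391.9224974442766, 'fy': 391.9224974442766, 'cx': 326.41820742951023, 'cy': 199.60736521650006, 'R': array([[ 0.71106177, -0.70305512,  0.01023021],
       [-0.37091688, -0.38742204, -0.84399338],
       [ 0.59733727,  0.59633688, -0.53625601]]), 't': array([-0.38248334,  0.26238249,  0.92636849])}
top {'fx': 504.65982571885945, 'fy': 504.65982571885945, 'cx': 321.8300808921283, 'cy': 199.2172646566545, 'R': array([[-0.02500575, -0.99968142,  0.00342974],
       [-0.9960012 ,  0.02461905, -0.08588077],
       [ 0.08576898, -0.00556354, -0.99629952]]), 't': array([0.02433531, 0.54453813, 1.39903029])}
{'time_s': 0.1, 'q': array([ 6.60852221e+01,  2.75459987e+01,  9.14893531e+01,  5.10341899e-04,
        6.10264243e+01, -2.67037357e+00]), 'qd': array([ 0.01800455, -0.1306126 , -0.1747867 , -0.05297267, -0.05259119,
       -0.02666304]), 'effort': array([ 7.22730583e-04, -9.52264023e+01, -4.31044829e+01, -1.64094417e-04,
        5.27708995e-03,  4.71840883e-05]), 'tcp_pos': array([0.23536079, 0.6055045 , 0.23074467]), 'eef_rot': array([ -93.08420801,   89.9382223 , -114.32885983]), 'force': array([-0.02829939, -0.83502657,  0.17804965]), 'moment': array([-0.03090474, -0.03182965,  0.03085799]), 'width': 0.08497282593166973}
```

View pics/side0.png

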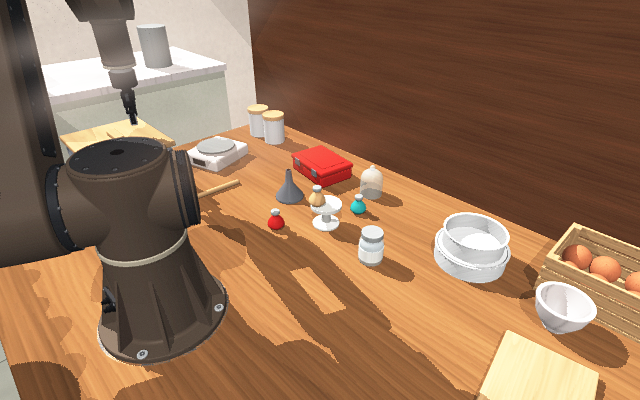

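View pics/top0.png

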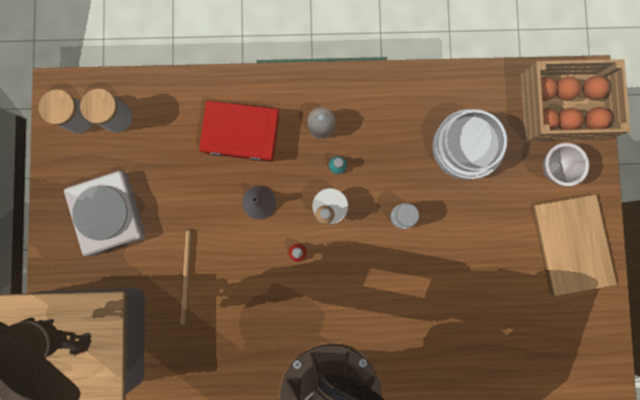

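The side view shows the stand at about (326,210) with the beech pot at (317,197). The top view shows the stand at (330,206) and the pot at (325,214). The red and teal pots are decoys. I'll enlarge both.

Run:
```python
import cv2,numpy as np
a=cv2.imread("pics/side0.png")[175:240,285:365];b=cv2.imread("pics/top0.png")[175:240,290:370]
f=lambda x:cv2.resize(x,None,fx=9,fy=9,interpolation=cv2.INTER_CUBIC)
cv2.imwrite("pics/s0c.png",f(a));cv2.imwrite("pics/t0c.png",f(b))
```

```text
(no output)
```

View pics/s0c.png

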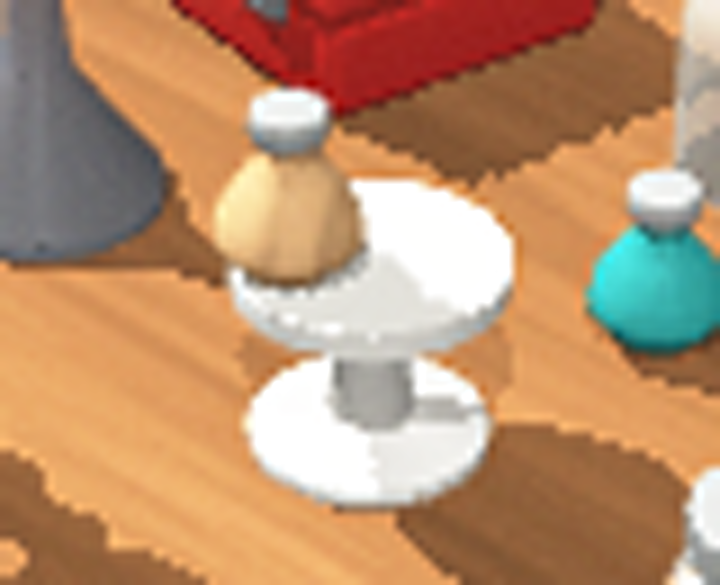

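View pics/t0c.png

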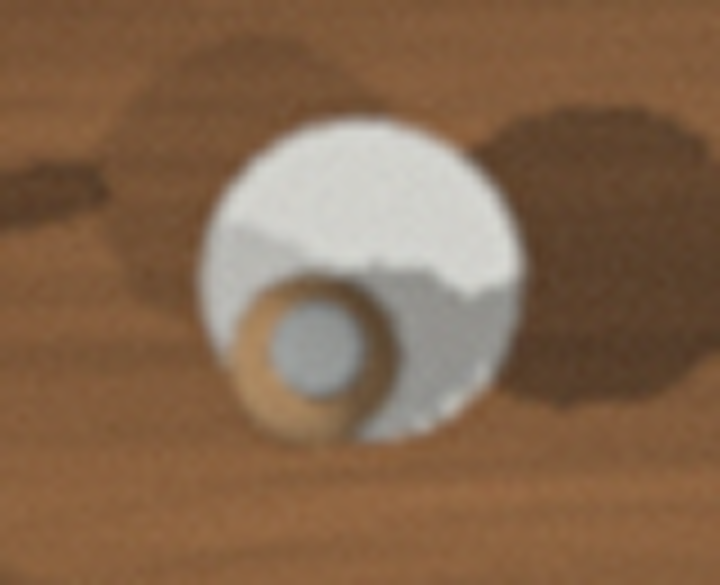

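```bash
cat > h.py <<'E'
import numpy as np,cv2
from plant import *
from scipy.optimize import least_squares
C={n:camera_info(n) for n in("side","top")}
def proj(n,X):
    c=C[n];p=np.atleast_2d(X)@c["R"].T+c["t"];return np.c_[c["fx"]*p[:,0]/p[:,2]+c["cx"],c["fy"]*p[:,1]/p[:,2]+c["cy"]]
def tri(us,ut):
    r=least_squares(lambda X:np.r_[proj("side",X)[0]-us,proj("top",X)[0]-ut],[.6,0,.1]);return r.x,r.fun
def atz(n,u,z): return least_squares(lambda p:proj(n,[p[0],p[1],z])[0]-u,[.6,0]).x
def circ(x,y,z,r):
    a=np.linspace(0,2*np.pi,60);return np.c_[x+r*np.cos(a),y+r*np.sin(a),0*a+z]
def crop(n,im,stand,pot,name,o,extra=[]):
    w,h=80,65;k=9
    im=cv2.resize(np.ascontiguousarray(im[o[1]:o[1]+h,o[0]:o[0]+w]),None,fx=k,fy=k,interpolation=cv2.INTER_CUBIC)
    L=[(circ(*stand,.075,.048),(0,0,255)),(circ(*stand,.064,.048),(255,0,255)),(circ(*stand,.0,.042),(255,0,0))]
    if pot is not None:L+=[(circ(*pot,.089,.026),(0,160,0)),(circ(*pot,.137,.014),(255,255,0)),(circ(*pot,.125,.014),(255,255,0))]
    for c,col in L+extra:
        p=((proj(n,c)-o+.5)*k-.5);cv2.polylines(im,[np.round(p).astype(int)],False,col,1)
    cv2.imwrite(name,im)
OS=(285,175);OT=(290,175)
E
python3 - <<'E'
from h import *
e=lambda o,x,y:((x+.5)/9-.5+o[0],(y+.5)/9-.5+o[1])
print("disc top z.075",atz("top",e(OT,363,280),.075),"side",atz("side",e(OS,372,258),.075),tri(e(OS,372,258),e(OT,363,280)))
print("belly",atz("top",e(OT,315,357),.089),"knob",atz("top",e(OT,318,348),.137),"knob side",atz("side",e(OS,289,106),.137),tri(e(OS,289,106),e(OT,318,348)))
print("foot side",atz("side",e(OS,369,428),.0))
st=atz("top",e(OT,363,280),.075);pt=atz("top",e(OT,318,348),.137)
crop("side",cv2.imread("pics/side0.png"),st,pt,"pics/s0o.png",OS);crop("top",cv2.imread("pics/top0.png"),st,pt,"pics/t0o.png",OT)
E
```

```text
disc top z.075 [ 0.52243402 -0.01033866] side [ 0.52123614 -0.01348191] (array([ 0.52299469, -0.01075249,  0.07287511]), array([-0.22500646,  0.01591731,  0.13166631, -0.15229336]))
belly [0.49877712 0.00486217] knob [0.4986522  0.00442595] knob side [0.49816336 0.00256952] (array([0.4989968 , 0.00416317, 0.13594648]), array([-0.16589812,  0.01045915,  0.09422566, -0.11172416]))
foot side [ 0.52539252 -0.00878814]
```

View pics/s0o.png

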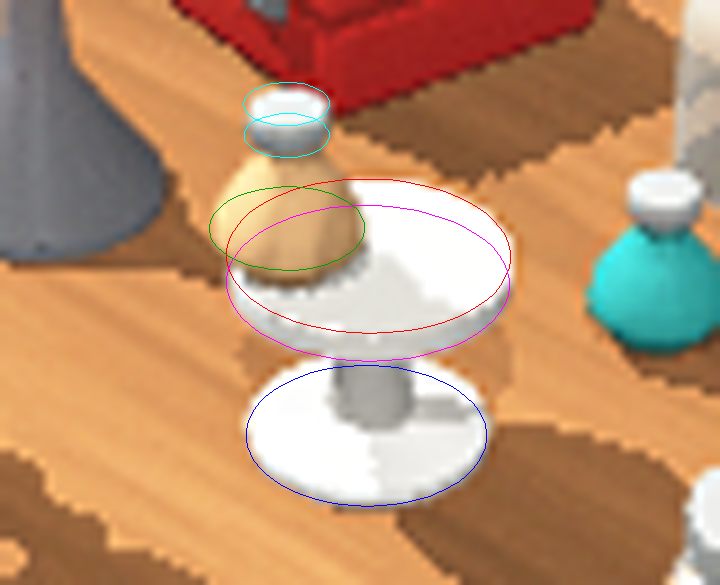

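View pics/t0o.png

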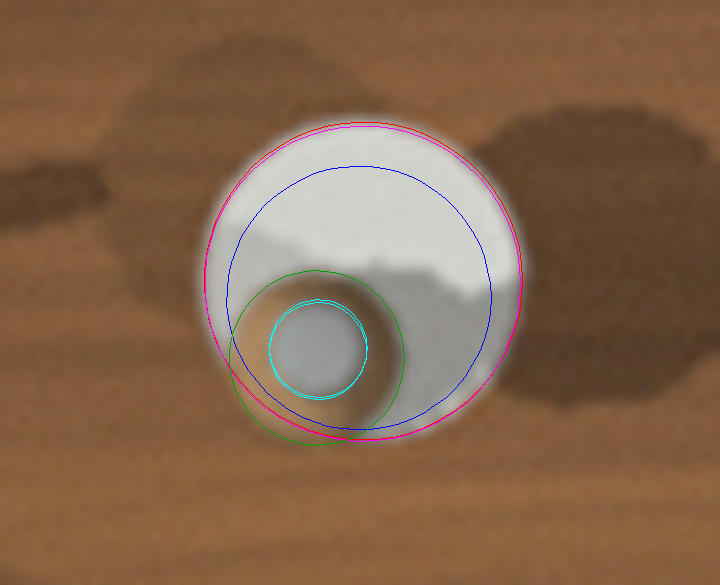

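```bash
cat >> h.py <<'E'
from scipy.spatial.transform import Rotation as Ro
def pose():
    s=state();return np.array(s["tcp_pos"]),Ro.from_euler("xyz",s["eef_rot"],degrees=True)
def plan(P,yaw=None):
    """shift (cm, tool axes) to world point P and turn for tool z azimuth yaw, tool x down"""
    p,R=pose();out=R.inv().apply(np.array(P)-p)*100
    w=np.zeros(3)
    if yaw is not None:
        a=np.radians(yaw);x=np.array([0,0,-1.]);z=np.array([np.cos(a),np.sin(a),0]);y=np.cross(z,x)
        w=(R.inv()*Ro.from_matrix(np.c_[x,y,z])).as_rotvec(degrees=True)
    print("shift cm",out.round(2),"turn",w.round(2));return out,w
E
python3 - <<'E'
from h import *
p,R=pose();print(R.as_matrix().round(3))
z=R.as_matrix()[:,2];print(np.degrees(np.arctan2(z[1],z[0])))
for yaw in(-32.4,147.6):plan([.5,.3,.231],yaw);plan([.455,.032,.231],yaw)
E
```

```text
[[-0.     0.362  0.932]
 [-0.001  0.932 -0.362]
 [-1.    -0.001 -0.   ]]
-21.244653614574847
shift cm [-1.000e-02 -1.889e+01  3.574e+01] turn [11.16  0.    0.06]
shift cm [ 2.000e-02 -4.549e+01  4.125e+01] turn [11.16  0.    0.06]
shift cm [-1.000e-02 -1.889e+01  3.574e+01] turn [-1.6884e+02 -9.0000e-02  0.0000e+00]
shift cm [ 2.000e-02 -4.549e+01  4.125e+01] turn [-1.6884e+02 -9.0000e-02  0.0000e+00]
```

Call:
arm_command(commands="0 0 -1.9 3.6 2.2 0 0;0 0 -3.8 7.2 4.4 0 0;0 0 -5.7 10.8 6.6 0 0;0 0 -7.6 14.4 8.8 0 0;0 0 -9.5 18 11.2 0 0", newtons=20)

```text
time_s: 0.6
tcp_pos: [0.3696, 0.4506, 0.2311]
eef_rot: [-98.6, 90.0, -131.2]
force: [1.2, -0.4, -0.5]
width: 0.012
```

Run:
```python
from h import *
print(state()["q"],pose()[0]);plan([.5,.3,.231],-32.4);plan([.455,.032,.231],-32.4)
```

```text
[ 4.76658515e+01  2.21661799e+01  1.00514079e+02 -5.62239096e-04
  5.73428541e+01 -9.80912294e+00] [0.36955245 0.45063432 0.23108592]
shift cm [ 1.00e-02 -5.69e+00  1.91e+01] turn [-0.12 -0.    0.02]
shift cm [ 2.000e-02 -3.070e+01  2.971e+01] turn [-0.12 -0.    0.02]
```

Call:
arm_command(commands="0 0 -3.1 3 0 0 0;0 0 -6.2 6 0 0 0;0 0 -9.3 9 0 0 0;0 0 -12.4 12 0 0 0;0 0 -15.5 15 0 0 0")

```text
time_s: 1.1
tcp_pos: [0.4122, 0.2391, 0.2312]
eef_rot: [-102.1, 90.0, -134.6]
force: [0.6, 0.1, 0.2]
width: 0.0001
```

Call:
arm_command(commands="0 0 -3.1 3 0 0 0;0 0 -6.2 6 0 0 0;0 0 -9.3 9 0 0 0;0 0 -12.4 12 0 0 0;0 0 -15.2 14.7 0 0 0")

```text
time_s: 1.6
tcp_pos: [0.4547, 0.0317, 0.2313]
eef_rot: [-90.8, 90.0, -123.3]
force: [0.0, 0.5, -0.4]
width: 0.0003
```

Run:
```python
from h import *
print(state()["q"],pose()[0],state()["width"]);plan([.455,.032,.083],-32.4)
cv2.imwrite("pics/s1.png",read_camera("side")[100:300,200:450,::-1].repeat(3,0).repeat(3,1));cv2.imwrite("pics/t1.png",read_camera("top")[100:300,200:450,::-1].repeat(3,0).repeat(3,1))
```

```text
[ 1.79411022e-01  1.19443865e+01  1.15897840e+02 -5.91503854e-03
  5.21608598e+01 -5.73581625e+01] [0.45473555 0.03169377 0.23128389] 0.0002606591009434035
shift cm [1.483e+01 4.000e-02 1.000e-02] turn [-0.06 -0.    0.01]
```

View pics/s1.png

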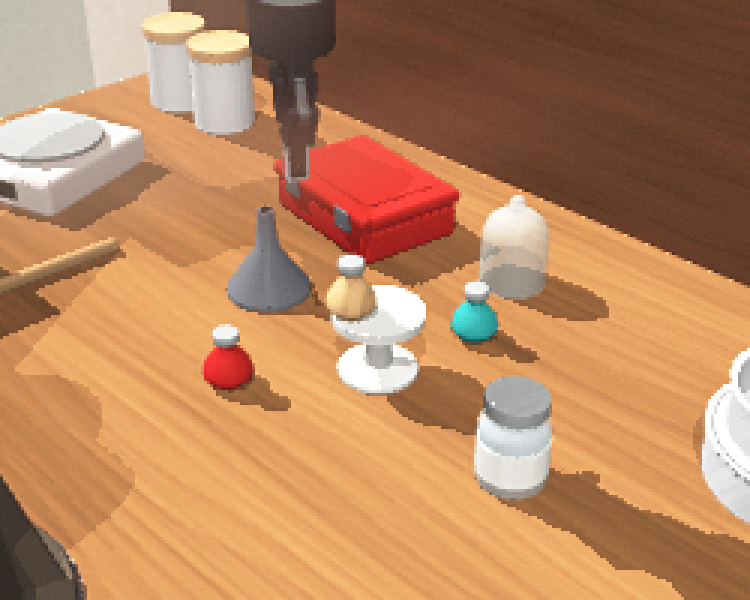

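View pics/t1.png

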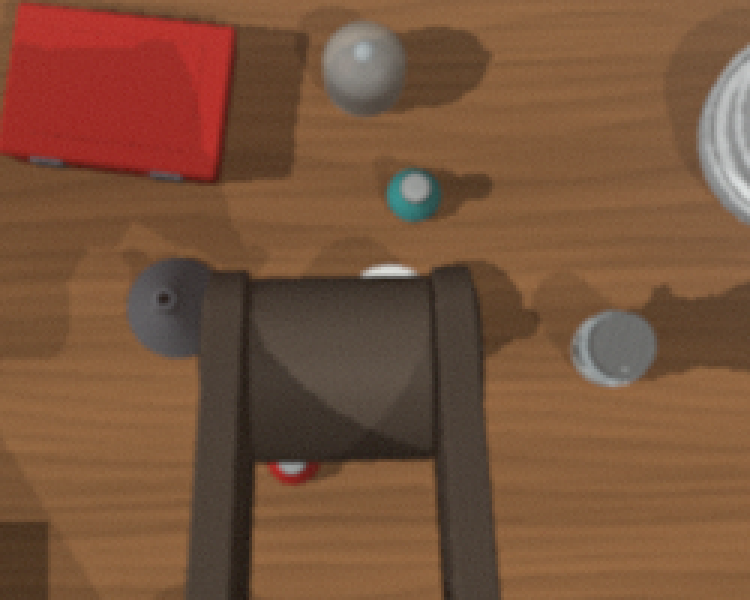

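Call:
arm_command(commands="0 3.5 0 0 0 0 0;0 7 0 0 0 0 0;0 10.5 0 0 0 0 0;0 13.5 0 0 0 0 0;0 15 0 0 0 0 0")

```text
time_s: 2.2
tcp_pos: [0.4533, 0.0341, 0.079]
eef_rot: [-148.4, 89.8, 179.2]
force: [0.0, 0.1, 0.1]
width: -0.0003
```

Run:
```python
from h import *
p,R=pose();print(p)
im=read_camera("side");cv2.imwrite("pics/s2.png",im[:,:,::-1])
c=[R.apply([0,a,b])+p for a,b in((.0145,.011),(.0145,-.011),(-.0145,-.011),(-.0145,.011),(.0145,.011))]
crop("side",im[:,:,::-1],(.5224,-.0105),(.4988,.0045),"pics/s2o.png",(275,165),[(np.array(c),(255,0,0))])
```

```text
[0.45331262 0.03406556 0.07902934]
```

View pics/s2o.png

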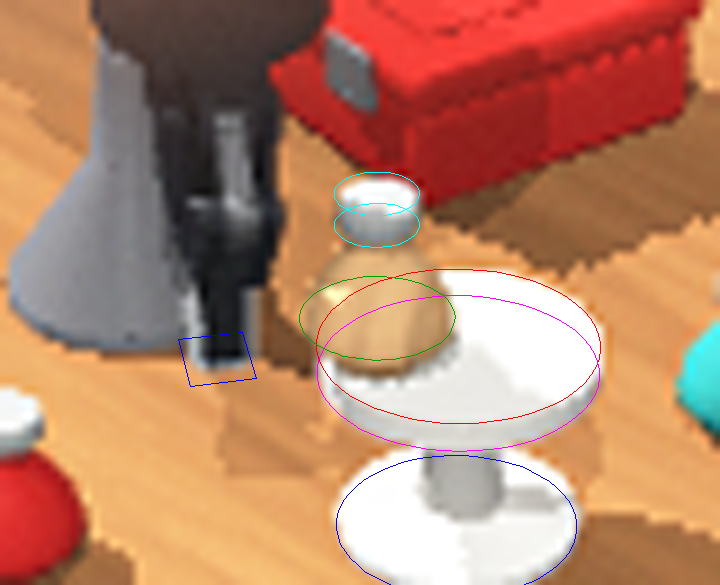

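Run:
```python
from h import *
for i in range(2):
    p,R=pose();s=state();print(p,s["q"].round(2),s["qd"].round(2),s["force"]);read_camera("side")
plan([.468,.0243,.081],-32.4)
```

```text
[0.45278111 0.03405565 0.07796271] [ 4.7000e-01  2.6270e+01  1.2425e+02  1.0000e-02  2.9750e+01 -5.7100e+01] [ 0.05 -3.27 -1.09  0.07  5.17 -0.07] [-2.59050999  0.62814417 -2.95193099]
[0.45316661 0.03403397 0.07945726] [ 4.7000e-01  2.6110e+01  1.2417e+02  1.0000e-02  2.9950e+01 -5.7110e+01] [-0.12 -2.88 -1.53  0.02  2.96 -0.06] [-0.04150817  0.67782129  0.54709812]
shift cm [-0.04 -0.06  1.7 ] turn [-0.03 -0.12  0.07]
```

Call:
arm_command(commands="0 0 0 0.2 0 0 0;0 0 0 0.2 0 0 0;0 0 0 0.2 0 0 0;0 0 0 0.2 0 0 0;0 0 0 0.2 0 0 0")

```text
time_s: 2.85
tcp_pos: [0.4566, 0.0326, 0.0816]
eef_rot: [33.4, 90.0, 0.9]
force: [-0.3, -1.3, -0.0]
width: -0.0002
```

Run:
```python
from h import *
p,R=pose();s=state();print(p,s["q"].round(2),s["qd"].round(2),s["force"])
plan([.468,.0243,.081],-32.4)
```

```text
[0.45663805 0.0325608  0.08163513] [  0.28  25.96 123.88   0.    30.12 -57.27] [ 0.05  0.23  0.09  0.06 -0.09 -0.08] [-0.31199167 -1.27417089 -0.03740384]
shift cm [ 0.06 -0.09  1.4 ] turn [-0.05  0.03 -0.02]
```

Call:
arm_command(commands="0 0 -0.1 0.2 0 0 0;0 0 -0.1 0.4 0 0 0;0 0 -0.1 0.6 0 0 0;0 0 -0.1 0.8 0 0 0;0 0 -0.1 0.95 0 0 0")

```text
time_s: 3.35
tcp_pos: [0.4642, 0.0265, 0.0813]
eef_rot: [-65.3, 90.0, -97.8]
force: [0.0, 0.6, 0.1]
width: -0.0002
```

Call:
arm_command(commands="0 0 0 0.1 0 0 0;0 0 0 0.25 0 0 0;0 0 0 0.4 0 0 0;0 0 0 0.55 0 0 0;0 0 0 0.7 0 0 0")

```text
time_s: 3.85
tcp_pos: [0.4698, 0.0228, 0.0813]
eef_rot: [-151.6, 90.0, 176.0]
force: [-0.9, 0.5, -0.3]
width: 0.0
```

```bash
cat >> h.py <<'E'
def look(name,pot,o=(275,165)):
    p,R=pose();print(p,state()["force"])
    im=read_camera("side")[:,:,::-1];cv2.imwrite(name+"r.png",im)
    c=[R.apply([0,a,b])+p for a,b in((.0145,.011),(.0145,-.011),(-.0145,-.011),(-.0145,.011),(.0145,.011))]
    crop("side",im,(.5224,-.0105),pot,name+".png",o,[(np.array(c),(255,0,0))])
E
python3 -c '
from h import *
look("pics/s3",(.4988,.0045))'
```

```text
[0.46983516 0.02282878 0.08126326] [-0.87925692  0.47841887 -0.283506  ]
```

View pics/s3.png

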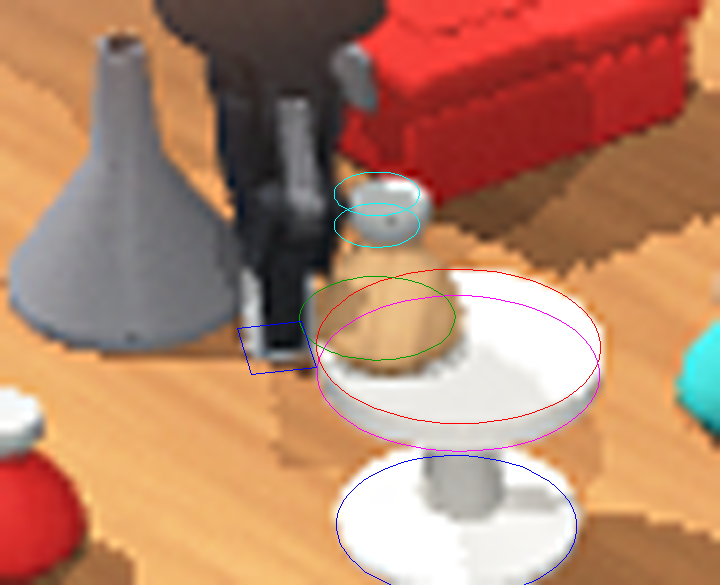

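Call:
arm_command(commands="0 0 0 0.15 0 0 0;0 0 0 0.3 0 0 0;0 0 0 0.45 0 0 0;0 0 0 0.6 0 0 0;0 0 0 0.7 0 0 0")

```text
time_s: 4.4
tcp_pos: [0.4759, 0.019, 0.0813]
eef_rot: [26.3, 90.0, -6.2]
force: [-0.8, 0.1, 0.4]
width: 0.0002
```

Call:
arm_command(commands="0 0 0 0.15 0 0 0;0 0 0 0.3 0 0 0;0 0 0 0.45 0 0 0;0 0 0 0.6 0 0 0;0 0 0 0.7 0 0 0")

```text
time_s: 4.9
tcp_pos: [0.4818, 0.0153, 0.0813]
eef_rot: [29.2, 90.0, -3.3]
force: [-0.3, 0.2, 0.2]
width: 0.0001
```

```bash
python3 -c '
from h import *
look("pics/s4",(.4988+.84*.0165,.0045-.535*.0165))'
```

```text
[0.48183747 0.01527397 0.08129877] [-0.32198112  0.20371075  0.23780116]
```

View pics/s4.png

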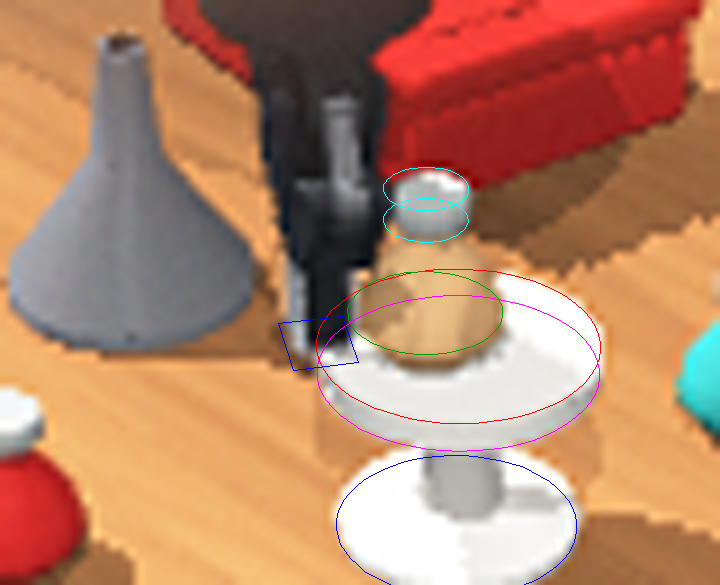

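Call:
arm_command(commands="0 0 0 0.15 0 0 0;0 0 0 0.3 0 0 0;0 0 0 0.45 0 0 0;0 0 0 0.6 0 0 0;0 0 0 0.7 0 0 0")

```text
time_s: 5.45
tcp_pos: [0.4877, 0.0115, 0.0813]
eef_rot: [22.7, 90.0, -9.8]
force: [-1.2, 0.3, -0.2]
width: 0.0
```

Call:
arm_command(commands="0 0 0 0.1 0 0 0;0 0 0 0.2 0 0 0;0 0 0 0.28 0 0 0;0 0 0 0.3 0 0 0;0 0 0 0.3 0 0 0")

```text
time_s: 5.95
tcp_pos: [0.4902, 0.01, 0.0813]
eef_rot: [26.1, 90.0, -6.3]
force: [-0.7, -1.0, 0.6]
width: -0.0001
```

```bash
python3 -c '
from h import *
look("pics/s5",(.5224,-.0105))'
```

```text
[0.49018556 0.00998    0.08130526] [-0.72127674 -1.02819616  0.56699561]
```

View pics/s5.png

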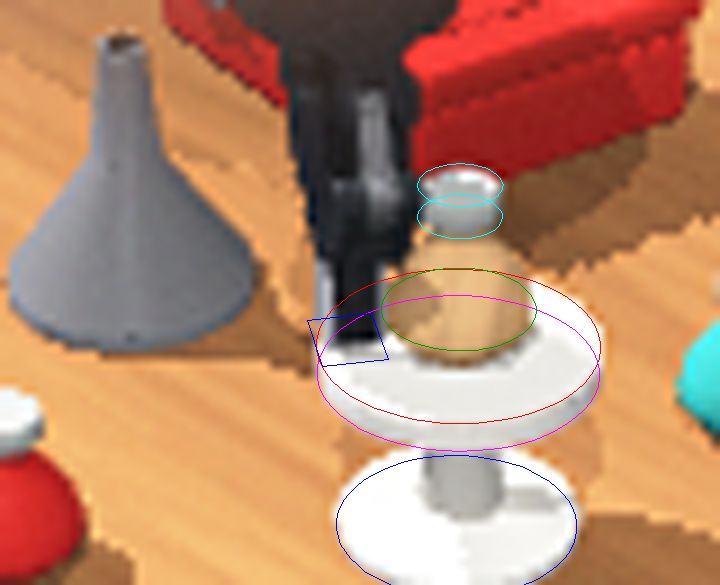

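The overlay shows the pot's knob within about 1 mm of the model at centre. I'll back off, rise and clear the top view to check.

Call:
arm_command(commands="0 0 0 -0.3 0 0 0;0 0 0 -0.8 0 0 0;0 0 0 -1.5 0 0 0;0 -1 0 -2 0 0 0;0 -4 0 -2 0 0 0")

```text
time_s: 6.5
tcp_pos: [0.4706, 0.0212, 0.1204]
eef_rot: [-149.1, 89.7, 178.5]
force: [0.3, 0.1, 0.5]
width: -0.0001
```

Call:
arm_command(commands="0 -4 0 -0.5 0 0 0;0 -8 0 -1 0 0 0;0 -11 3.1 -3 0 0 0;0 -11 6.2 -6 0 0 0;0 -11 9.3 -9 0 0 0")

```text
time_s: 7.0
tcp_pos: [0.4471, 0.1489, 0.2333]
eef_rot: [47.3, 89.8, 14.8]
force: [0.1, -0.6, -0.6]
width: -0.0001
```

Call:
arm_command(commands="0 0 3.1 -3 0 0 0;0 0 6.2 -6 0 0 0;0 0 9.3 -9 0 0 0;0 0 12.4 -10 0 0 0;0 0 12.4 -10 0 0 0")

```text
time_s: 7.5
tcp_pos: [0.4293, 0.3095, 0.2321]
eef_rot: [77.4, 89.9, 45.1]
force: [1.1, -0.0, -0.5]
width: -0.0003
```

Run:
```python
from h import *
print(pose()[0])
st=(.5224,-.0105)
s=read_camera("side")[:,:,::-1];t=read_camera("top")[:,:,::-1]
cv2.imwrite("pics/s6.png",s);cv2.imwrite("pics/t6.png",t)
crop("side",s,st,st,"pics/s6o.png",OS);crop("top",t,st,st,"pics/t6o.png",OT)
```

```text
[0.42933995 0.30945894 0.23212638]
```

View pics/s6o.png

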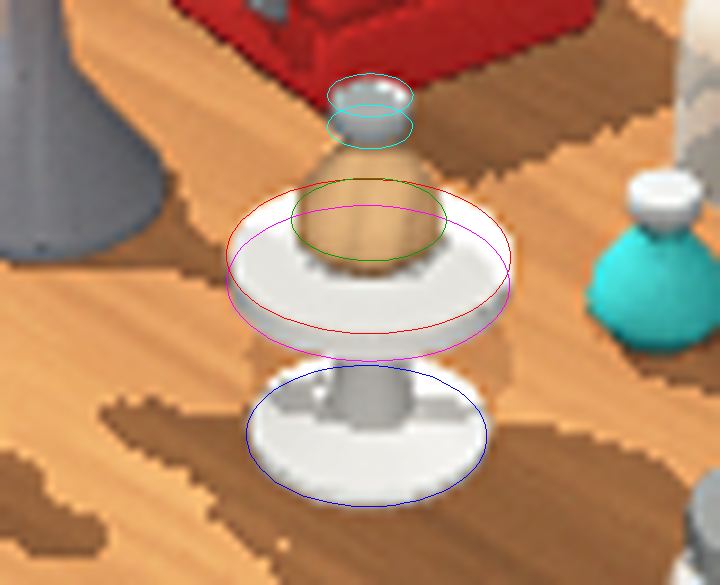

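View pics/t6o.png

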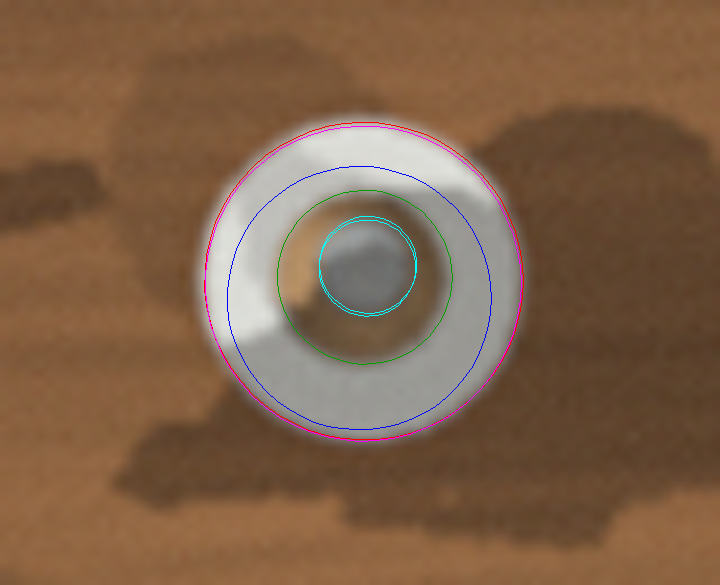

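```bash
python3 -c '
from h import *
print(finish_job())'
```

```text
the job is handed in; nothing more can be done
None
```

The beech pot now stands upright in the middle of the stand's top, about 1 mm off centre in both camera views against a limit of 7 mm. `finish_job()` gives no verdict, so that rests on my own checks.

- **What I did:** I found the stand top at about (0.522, −0.011) and the pot about 28 mm from it, using both cameras. I shut the fingers and lowered them behind the pot, the tip about 6 mm above the stand's top. I then pushed the pot at the belly by about 28 mm in short slow stages of at most 15 mm/s. Afterwards I backed off, rose and moved well clear before handing in at about 7.6 s.
- **Last checks:** The stand matched its starting outline in both views. The neighbouring things in the close-up views looked undisturbed. The wrist force stayed around 1 N while pushing.
- **One disagreement:** After the fast lowering, the tool briefly read about 2 to 3 mm off its target. It settled back before the fingers touched the pot.

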